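# Queue cut-glass tumblers for lamp inspection and post the ready tag

## Robot

A 6-joint arm with a two-finger parallel gripper is mounted at the origin on the work surface. World frame = base frame: x ahead of the robot, y to its left, z up, the work surface at z = 0. Lengths are in mm, angles in rad, forces in N, time in s.
With the tool pointing down it reaches from about 350 to 775 mm from the base axis. Payload 7.3 kg.
Tool frame: the origin (TCP) lies midway between the tips of the shut fingers; the grasp point (between the pads) lies 19 mm behind it; z points along the fingers, y is the line along which they close (so a half turn about z gives the same grasp; the last joint's range is limited). The gripper opens to 92 mm and grips with 3 to 60 N. Pads are 19 mm wide; open, the fingers measure 130 mm over their backs; the gripper's body (75 mm by 190 mm) begins 47 mm behind the grasp point.
Start: joints at [-1.399, 0.342, 1.524, -0, 1.275, -0.146], TCP at [164.073, -498.723, 226.741] pointing down, gripper open.
Joint ranges: [-2.53, 2.53], [-0.77, 2.02], [0.04, 2.7], [-1, 4.14], [0.28, 2.66], [-3.11, 3.11]. Speed limits (rad/s): [2.57, 2.57, 3.14, 3.14, 3.14, 3.14].

## Interface

Orientations are given as [roll, pitch, yaw] about the fixed x, y, z axes, in that order (R = Rz(yaw) Ry(pitch) Rx(roll)).
In Python, from plant import get_obs, capture, camera_model, close_job, search_frame, regions_of, pinpoint gives the robot as it stands. The module is installed in compiled form; this text tells all that it offers.
- The arm moves only by the shell command python3 -m pendant 'ROWS'. ROWS is JSON, one flat list of numbers, 7 for each row, row after row: the shift along the tool's x, y, z in units of 30 mm (1.0 is 30 mm), then the turn, a rotation vector about the tool's x, y, z in units of 4 degrees (1.0 is 4 degrees), then the closure, from -1 (fully open) to 1 (shut), so that 0 is half open. In form: [dx, dy, dz, wx, wy, wz, gripper, dx, dy, dz, wx, wy, wz, gripper, ...]. A call has 1 to 12 rows; each row shifts and turns the commanded pose from where the row before left it, along the tool's axes as they then stand; what a row does not reach is not made up. A row lasts 1/10 s, in which the tool goes at most 50 mm and 8.59 degrees, less where a joint would pass 70% of its speed; a pose out of reach is approached as far as the arm can. A call with a number of a shift or a turn outside -1 to 1 is refused whole. A call with a gripper value outside its range is refused whole. The fingers move at their own pace and stop on an object; the grip force is fixed at half the most. Time passes only in rows, so rows that do not move let the fingers close. It gives the time, the measured TCP pose, the force, the opening and the grip force at its end, in the units of the state.
- get_obs(): the state, without advancing time (a new reading comes with each control period).
- capture(name): name is "scene" or "top" or "wrist"; returns the picture (420x560x3 uint8, red, green, blue); there is no depth.
- camera_model(name): a dict with "fov_y" (degrees; the focal length in pixels is half the picture's height over the tangent of half this angle, whatever the lens; pixels are square), "cx", "cy" (the principal point, pixels), "pose" (4x4, takes a point from camera to world coordinates). Camera axes: x right, y up, looking along -z (the intrinsics and any distortion apply to the point x, -y, -z); pixel columns grow to the right and rows downward; lengths in mm; the calibration is good to about 2 mm. A picture is of the moment at which its call begins: read the wrist's pose just before it. camera_model takes no time and is no camera call; for the wrist camera it gives the pose at the moment of the call.
- close_job(): hands the job in; it is judged then, once.
Trained networks look in the newest picture that a camera, given by its name, has taken for a name from the list of things; names that differ only in an ending like _2 or _b are one class to them, and where a whole thing is asked for, a point or a joint stands for the part that bears it (a point fixed in the world has none). Each returns a list of dicts, best first, with "score" (0 to 1); they miss things now and then, are a little off and sometimes report something else, mostly with a low value. They report only what shows in the picture. A call takes as long as a camera call. They do not tell look-alikes from the thing itself.
- search_frame(camera, thing): "location" ([column, row] in pixels, amid what is visible of it).
- regions_of(camera, thing): "pixels" (420x560 bool, what is visible of it) and "location" ([column, row] in pixels, amid what is visible of it).
- pinpoint(camera, thing): "location" ([column, row] in pixels: a listed point, or the origin of a listed thing).
The state is a dict: "time": time; "joint_positions": joint angles; "dq": joint speeds; "tau": joint torques, N m; "tool_pos": TCP position; "tcp_rot": TCP orientation; "contact_force": force on the tool from outside, world axes, zero at the start; "moment": the same for the moment, N m; "grip_width": finger opening in mm; "finger_force": force on a finger pad.
Only numpy, scipy, OpenCV 4.12 (cv2) and the standard library are available. Lean on these libraries where they do the work, as an engineer would, in place of code of your own. Each camera call takes 0.05 s, during which the arm holds its last target. There are 200 camera calls.

## Task

Get the tumblers ready for inspection: lift the cap off the inspection lamp and set it, knob up, in the round blue holder, and set every cut-glass tumbler, upright on its square puck, gently on the sloped rollers so that they all roll down and queue up against the yellow stop. Only when all of that is done, take the green tag from its stand, thread it onto the open end of the rail and slide it fully home to the stop collar, leaving it hanging there. Do not tip a tumbler over or disturb the other things on the bench.

Things in the scene. Friction and masses are not known exactly. Their poses are not given: they have to be found in the camera images.
- glass_amber_center (a point): Centre, half-way up, of a loose cut-glass tumbler in amber-yellow, fixed upright in a square grey puck (one rigid piece, 0.3 to 0.5 kg). Puck 72 x 72 mm, 16 mm high, sides along this point's x and y; round tumbler 56 mm in diameter, from 16 to 94 mm above the underside. This point is 47 mm above the underside; z up. Three or four of the four colours are present.
- glass_ruby_center (a point): Centre, half-way up, of a loose cut-glass tumbler in ruby-red, fixed upright in a square grey puck (one rigid piece, 0.3 to 0.5 kg). Puck 72 x 72 mm, 16 mm high, sides along this point's x and y; round tumbler 56 mm in diameter, from 16 to 94 mm above the underside. This point is 47 mm above the underside; z up. Three or four of the four colours are present.
- glass_cobalt_center (a point): Centre, half-way up, of a loose cut-glass tumbler in cobalt-blue, fixed upright in a square grey puck (one rigid piece, 0.3 to 0.5 kg). Puck 72 x 72 mm, 16 mm high, sides along this point's x and y; round tumbler 56 mm in diameter, from 16 to 94 mm above the underside. This point is 47 mm above the underside; z up. Three or four of the four colours are present.
- glass_green_center (a point): Centre, half-way up, of a loose cut-glass tumbler in green, fixed upright in a square grey puck (one rigid piece, 0.3 to 0.5 kg). Puck 72 x 72 mm, 16 mm high, sides along this point's x and y; round tumbler 56 mm in diameter, from 16 to 94 mm above the underside. This point is 47 mm above the underside; z up. Three or four of the four colours are present.
- lane: Fixed roller lane with red sides; origin on the bench under it, z up, y uphill, rollers along x. The plane of the roller tops rises 0.105 rad towards +y, from 50 mm above the bench at the stop; rollers run 370 mm. Side plates 80 mm apart inside, 92 mm outside, 10 mm above the rollers. Pucks roll down at 0.1 to 0.3 m/s. The tag rail runs level along its +x side, 80 mm from its centre line.
- lane_stop (a point): Point on the roller plane, mid-width, at the face of the yellow end stop at the low end of the lane; axes as the lane's (level, y uphill). The stop stands 28 mm above the rollers.
- lane_load (a point): Point on the roller plane, mid-width, 325 mm up the slope from the stop: a free place to set a puck down (the fourth queued puck ends 288 mm from the stop). Axes as the lane's (level, not tilted).
- lamp_top (a point): Centre of the top of the inspection lamp's head, 85 mm above the bench. The fixed lamp: head 52 mm in diameter and 33 mm tall, red body 60 mm in diameter below, base 90 mm. The loose cap sits over the head at the start.
- cap_knob (a point): Centre of the orange knob on the loose black lamp cap (60 g). Knob 24 mm in diameter and 26 mm tall; cap 66 mm in diameter, its skirt 18 mm deep inside with 3 mm clearance round the lamp head, whole height 48 mm; this point is 35 mm above the skirt's rim. z up.
- holder_floor (a point): Centre of the inner floor, 6 mm above the bench, of the fixed round blue cap holder: a shallow dish 80 mm wide inside, its rim 14 mm above this floor.
- tag_grip (a point): Centre of the green grip tab (14 mm thick in x, 44 long in y, 45 tall) on top of the loose ready tag, 0.16 kg, 138 mm tall in all. Below the tab: a white carriage 38 mm wide with a square tunnel 30 x 30 mm through it along y, 44 mm long; below that a green sign plate 5 mm thick, 44 long, 55 tall. The same either way round.
- tag_eye (a point): Centre of the tag's square tunnel, 41.5 mm below the tab's centre and 74 mm above the tag's underside; the tunnel runs along y. Hung on the rail, the tunnel's roof lies on the bar and this point is 10 mm below the bar's axis; its sign plate keeps it upright.
- rail_tip (a point): Centre of the open (free) end of the tag rail: a level bar painted blue, 10 mm in diameter, 190 mm above the bench, along the lane's y; axes as the lane's. The bar runs from here 215 mm towards -y to the stop collar.
- rail_stop (a point): On the bar's axis at the face of the black stop collar (28 mm in diameter) at the closed end of the rail, above its red post (the post is 16 mm square and reaches from just behind the collar's face down to the bench). Axes as the lane's; the bar lies to +y.
- stand: Fixed wooden stand with a slot (8 mm by 48 mm, along its y, 38 mm deep, floor 8 mm above the bench, top 46 mm) in which the tag's sign plate stands at the start; footprint 32 x 72 mm on a thin 90 mm plate. Origin on the bench under its centre.
- wheel: Bystander: grey grinding wheel lying flat, 76 mm in diameter, 20 mm high; origin under its centre.
- polish: Bystander: closed polish tin with a red lid, 64 mm in diameter, 50 mm tall; origin under its centre.
- brush: Bystander: brush lying on the bench, 180 mm long along its x.
- cup: Bystander: white mug, 80 mm wide, 80 mm tall; origin under its centre.
Not all that is in view belongs to the job. There is more than one size of the part that bears glass_amber_center; the job needs the larger.

How it is judged:
By the outcome, as a careful person would: the job done as asked, in the order asked, and still so for the second after the job is handed in, with the robot touching nothing.
Of glass_amber, glass_ruby, glass_cobalt, glass_green only 3 to 4 are there at a start; the rules pass over those that are not, and their reading is None.
At some moment in a run one of glass_amber, glass_ruby, glass_cobalt, glass_green may be knocked a few centimetres aside while the robot is not near it.
It also fails if it takes over 208 s, if anything falls off the work surface, if the arm or the gripper's body presses on something with over 40 N, if the wrist force passes 120 N, or if a joint passes its speed limit or range.

## Working session

There is one attempt and no reset: what is moved stays moved. The work goes in short steps, Python scripts to look and compute and a shell command to move; the robot and the scene stay as the last step left them, time stands still between calls to the robot, and variables do not carry over. Pictures are saved under pics/ and viewed, at most 14 in all, crops included, and the job is handed in when it is done.

```bash
mkdir -p pics
python3 - <<'E'
from plant import *
import cv2,numpy as np
for c in ("scene","top"):
    im=capture(c); cv2.imwrite(f"pics/{c}0.png",im[:,:,::-1]); m=camera_model(c)
    print(c,m["fov_y"],m["cx"],m["cy"],{k:v for k,v in m.items() if k not in("fov_y","cx","cy","pose")}); print(np.round(m["pose"],3).tolist())
E
```

```text
scene 54.314034985256555 273.8832575827464 212.15680161941637 {}
[[0.877, -0.384, 0.288, 774.908], [0.48, 0.71, -0.516, -443.328], [-0.006, 0.59, 0.807, 852.161], [0.0, 0.0, 0.0, 1.0]]
top 50.137686820425294 281.8280221289682 207.3725009116822 {}
[[0.009, 0.995, -0.099, 397.193], [-1.0, 0.008, -0.005, -5.705], [-0.005, 0.099, 0.995, 1066.488], [0.0, 0.0, 0.0, 1.0]]
```

View pics/top0.png

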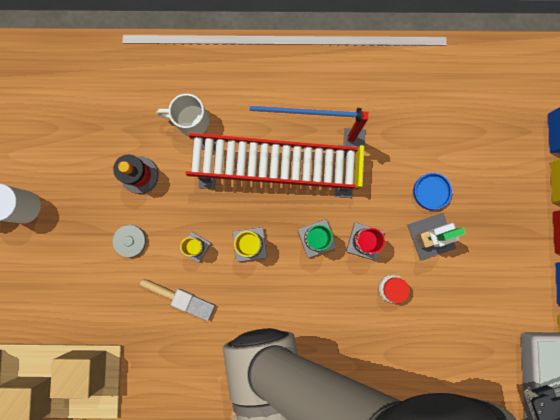

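View pics/scene0.png

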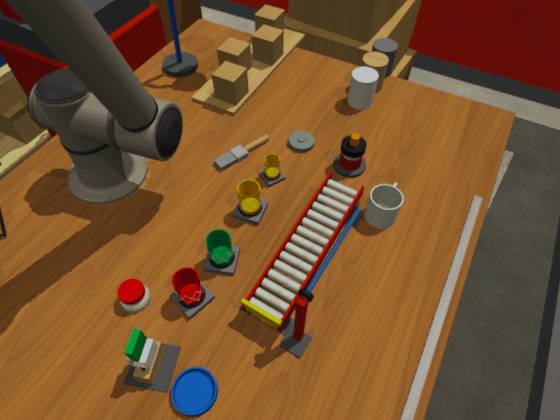

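The top view shows the large amber at (249,244), the small amber decoy at (192,246), green at (317,236) and ruby at (367,240), with no cobalt. The lane runs from the stop at (362,165) up to the load end on the left. The capped lamp is at (133,173), the holder at (433,192), the tag at (445,235) and the rail tip at (250,109). The scene view agrees.

```bash
cat > h.py <<'E'
from plant import *
import numpy as np, cv2
from scipy.spatial.transform import Rotation as R
Z=dict(glass_amber_center=47,glass_ruby_center=47,glass_green_center=47,lane_stop=50,lane_load=84,lane=0,lamp_top=85,cap_knob=102,holder_floor=6,tag_grip=123.5,rail_tip=190,rail_stop=190,stand=0,wheel=0,polish=0,cup=0,brush=0)
def ray(cam,px,m=None):
    m=m or camera_model(cam); f=210/np.tan(np.radians(m["fov_y"]/2))
    P=m["pose"]; d=P[:3,:3]@np.array([(px[0]-m["cx"])/f,-(px[1]-m["cy"])/f,-1]); return P[:3,3],d
def atz(cam,px,z,m=None):
    o,d=ray(cam,px,m); return o+d*(z-o[2])/d[2]
def proj(cam,p,m=None):
    m=m or camera_model(cam); f=210/np.tan(np.radians(m["fov_y"]/2)); P=m["pose"]
    q=P[:3,:3].T@(np.asarray(p,float)-P[:3,3]); return np.array([m["cx"]+f*q[0]/-q[2], m["cy"]+f*q[1]/q[2]])
def tri(a,b):
    (o1,d1),(o2,d2)=a,b; A=np.stack([d1,-d2],1); s=np.linalg.lstsq(A,o2-o1,rcond=None)[0]
    p,q=o1+s[0]*d1,o2+s[1]*d2; return (p+q)/2,np.linalg.norm(p-q)
def go(x,y,z,yaw=None):
    """units from the present pose: shift in present tool axes, and turn to make tool y lie along world angle yaw"""
    s=get_obs(); r=R.from_euler("xyz",s["tcp_rot"]); d=r.inv().apply(np.array([x,y,z])-s["tool_pos"])/30
    M=r.as_matrix(); ty=np.arctan2(M[1,1],M[0,1]); t=None
    if yaw is not None:
        e=(yaw-ty+np.pi/2)%np.pi-np.pi/2; t=round(-np.degrees(e)/4,2)
    print("pos",np.round(s["tool_pos"],1),"y-axis ang",round(ty,3),"tilt",np.round(M[:2,2],3),"w",round(s["grip_width"],1),"j6",round(s["joint_positions"][5],2),"t",round(s["time"],1),"F",np.round(s["contact_force"],1))
    print("  shift",np.round(d,2),"wz",t)
E
python3 - <<'E'
from h import *
for c in("scene","top"): capture(c)
for n,z in Z.items():
    r={}
    for c in("scene","top"):
        L=pinpoint(c,n); r[c]=L
        print(n,c,[(np.round(l["location"]).tolist(),round(l["score"],2),np.round(atz(c,l["location"],z)[:2]).tolist()) for l in L[:3]])
    if r["scene"] and r["top"]:
        p,e=tri(ray("scene",r["scene"][0]["location"]),ray("top",r["top"][0]["location"])); print("    tri",np.round(p),round(e,1))
go(300,0,200)
E
```

```text
glass_amber_center scene [([270.0, 166.0], 0.82, [408.0, 199.0]), ([251.0, 199.0], 0.66, [417.0, 80.0])]
glass_amber_center top [([252.0, 245.0], 0.83, [413.0, 67.0]), ([188.0, 247.0], 0.56, [407.0, 211.0])]
    tri [439.  76. 176.] 67.6
glass_ruby_center scene [([191.0, 288.0], 0.9, [428.0, -191.0])]
glass_ruby_center top [([369.0, 242.0], 0.61, [421.0, -197.0])]
    tri [ 424. -194.   48.] 9.4
glass_green_center scene [([220.0, 249.0], 0.72, [430.0, -79.0])]
glass_green_center top [([319.0, 239.0], 0.75, [427.0, -85.0])]
    tri [429. -83.  51.] 5.8
lane_stop scene [([264.0, 313.0], 0.74, [593.0, -166.0])]
lane_stop top [([357.0, 166.0], 0.91, [596.0, -172.0])]
    tri [ 595. -170.   59.] 2.1
lane_load scene [([335.0, 200.0], 0.67, [611.0, 147.0]), ([135.0, 344.0], 0.4, [419.0, -347.0])]
lane_load top [([214.0, 154.0], 0.91, [614.0, 153.0])]
    tri [612. 152.  80.] 5.5
lane scene [([308.0, 255.0], 0.78, [604.0, 29.0])]
lane top [([273.0, 166.0], 0.79, [605.0, 22.0])]
    tri [604.  23.   9.] 2.7
lamp_top scene [([251.0, 201.0], 0.65, [438.0, 51.0]), ([354.0, 145.0], 0.6, [582.0, 3
[... 1406 characters left out ...]
 357.0])]
    tri [418. 359.  -5.] 0.1
polish scene [([133.0, 300.0], 0.91, [311.0, -262.0])]
polish top [([391.0, 291.0], 0.95, [309.0, -258.0]), ([355.0, 163.0], 0.43, [613.0, -176.0])]
    tri [ 308. -260.   -7.] 1.3
cup scene [([380.0, 215.0], 0.57, [714.0, 224.0])]
cup top [([193.0, 119.0], 0.96, [719.0, 217.0])]
    tri [715. 215.  11.] 0.0
brush scene [([238.0, 155.0], 0.94, [284.0, 231.0])]
brush top [([180.0, 295.0], 0.67, [295.0, 236.0]), ([248.0, 109.0], 0.53, [744.0, 85.0]), ([251.0, 244.0], 0.23, [417.0, 73.0])]
    tri [291. 231.   6.] 11.6
pos [ 164.1 -498.7  226.7] y-axis ang -1.253 tilt [ 0. -0.] w 92.0 j6 -0.15 t 1.9 F [ 0.1  0.6 -1.2]
  shift [  9.5  -14.38   0.89] wz None
```

```bash
python3 -c "
from h import *
go(581,341,230)"; for i in 1 2; do :; done
python3 - <<'E'
from h import *
import cv2
a=cv2.imread("pics/top0.png")[205:275,165:405]; cv2.imwrite("pics/crop.png",cv2.resize(a,None,fx=3.3,fy=3.3,interpolation=2))
E
```

```text
pos [ 164.1 -498.7  226.7] y-axis ang -1.253 tilt [ 0. -0.] w 92.0 j6 -0.15 t 1.9 F [ 0.1  0.6 -1.2]
  shift [ 21.95 -22.25  -0.11] wz None
```

View pics/crop.png

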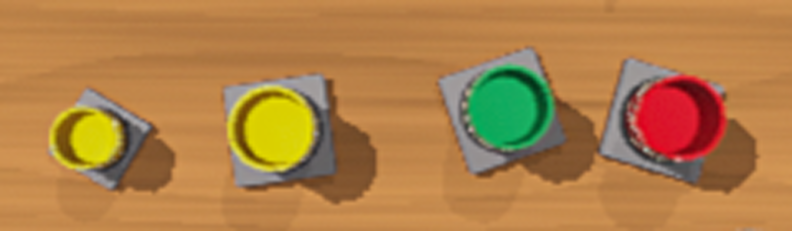

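Amber candidates are (192,246), with a puck of about 20 px, and (249,244), with a puck of about 31 px, the same as green and ruby. The job's tumbler is (249,244), the larger one. Cap first.

```bash
R='0.93,-0.93,0,0,0,0,-1'
python3 -m pendant '[0.93,-0.93,0,0,0,0,-1,0.93,-0.93,0,0,0,0,-1,0.93,-0.93,0,0,0,0,-1,0.93,-0.93,0,0,0,0,-1,0.93,-0.93,0,0,0,0,-1,0.93,-0.93,0,0,0,0,-1,0.93,-0.93,0,0,0,0,-1,0.93,-0.93,0,0,0,0,-1,0.93,-0.93,0,0,0,0,-1,0.93,-0.93,0,0,0,0,-1,0.93,-0.93,0,0,0,0,-1,0.93,-0.93,0,0,0,0,-1]'
python3 -m pendant '[0.9,-0.93,0,0,0,0,-1,0.9,-0.93,0,0,0,0,-1,0.9,-0.93,0,0,0,0,-1,0.9,-0.93,0,0,0,0,-1,0.9,-0.93,0,0,0,0,-1,0.9,-0.93,0,0,0,0,-1,0.9,-0.93,0,0,0,0,-1,0.9,-0.93,0,0,0,0,-1,0.9,-0.93,0,0,0,0,-1,0.9,-0.93,0,0,0,0,-1,0.9,-0.93,0,0,0,0,-1,0,0,0,0,0,0,-1]'
python3 - <<'E'
from h import *
go(581,341,200)
m=camera_model("wrist"); im=capture("wrist"); cv2.imwrite("pics/w0.png",im[:,:,::-1])
for l in pinpoint("wrist","cap_knob")[:2]: print(l["location"],l["score"],atz("wrist",l["location"],102,m))
print(m["fov_y"],m["cx"],m["cy"]);s=get_obs();print(np.round(R.from_euler("xyz",s["tcp_rot"]).as_matrix().T@(m["pose"][:3,3]-s["tool_pos"]),1),np.round(R.from_euler("xyz",s["tcp_rot"]).as_matrix().T@m["pose"][:3,:3],2).tolist())
E
```

```text
time: 3.1
tool_pos: [378.0, -74.6, 227.0]
tcp_rot: [3.141, -0.001, 0.318]
contact_force: [-0.0, -0.4, 0.1]
grip_width: 91.8
finger_force: 0.0
time: 4.3
tool_pos: [564.4, 312.1, 225.2]
tcp_rot: [-3.141, 0.0, 0.321]
contact_force: [0.1, -1.1, -0.8]
grip_width: 91.7
finger_force: 0.0
pos [564.4 312.1 225.2] y-axis ang -1.25 tilt [-0.     0.001] w 91.7 j6 1.64 t 4.3 F [ 0.1 -1.1 -0.8]
  shift [ 0.83 -0.74  0.84] wz None
[245.6, 175.9] 0.97 [576.88784946 344.47171939 102.        ]
[410.3, 69.3] 0.58 [692.39700803 251.60072912 102.        ]
61.50886809372094 277.7528080598957 211.14872693582006
[  79.3   -3.4 -158.1] [[0.0, 0.96, 0.29], [1.0, -0.0, 0.0], [0.0, 0.29, -0.96]]
```

View pics/w0.png

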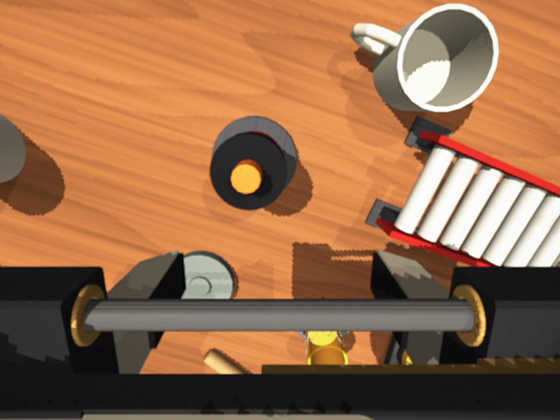

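The knob is at (245,178) in the wrist view, giving about (578,343), which matches the earlier measurement. I'll descend and grip.

```bash
python3 -c "
from h import *
go(578.5,343,93.5)"
```

```text
pos [563.4 308.7 225.7] y-axis ang -1.252 tilt [-0.001 -0.001] w 92.1 j6 1.63 t 4.4 F [-0.  -0.7 -0.5]
  shift [ 0.84 -0.93  4.41] wz None
```

```bash
python3 -m pendant '[0.84,-0.93,0.6,0,0,0,-1,0,0,0.8,0,0,0,-1,0,0,0.8,0,0,0,-1,0,0,0.8,0,0,0,-1,0,0,0.8,0,0,0,-1,0,0,0.6,0,0,0,-1,0,0,0,0,0,0,-1,0,0,0,0,0,0,-1]'
python3 -c "
from h import *
go(578.5,343,93.5)"
```

```text
time: 5.2
tool_pos: [579.2, 341.8, 95.5]
tcp_rot: [3.141, -0.0, 0.317]
contact_force: [0.5, 0.2, 0.9]
grip_width: 92.1
finger_force: 0.0
pos [579.2 341.8  95.5] y-axis ang -1.254 tilt [ 0. -0.] w 92.1 j6 1.67 t 5.2 F [0.5 0.2 0.9]
  shift [-0.01 -0.04  0.07] wz None
```

Close, lift, check.

```bash
python3 -m pendant '[0,0,0,0,0,0,1,0,0,0,0,0,0,1,0,0,0,0,0,0,1,0,0,0,0,0,0,1,0,0,0,0,0,0,1,0,0,0,0,0,0,1,0,0,0,0,0,0,1,0,0,0,0,0,0,1,0,0,0,0,0,0,1,0,0,0,0,0,0,1]'
python3 -m pendant '[0,0,-0.3,0,0,0,1,0,0,-0.5,0,0,0,1,0,0,-0.9,0,0,0,1,0,0,-0.9,0,0,0,1,0,0,-0.9,0,0,0,1,0,0,-0.9,0,0,0,1,0,0,-0.5,0,0,0,1]'
python3 -c "
from h import *
go(548,-353,230)"
```

```text
time: 6.2
tool_pos: [578.9, 342.7, 94.6]
tcp_rot: [3.142, 0.0, 0.318]
contact_force: [-0.4, -0.3, 0.2]
grip_width: 23.6
finger_force: 30.0
time: 6.9
tool_pos: [579.5, 342.9, 245.3]
tcp_rot: [-3.141, -0.004, 0.318]
contact_force: [0.3, -0.2, -0.2]
grip_width: 23.2
finger_force: 30.0
pos [579.5 342.9 245.3] y-axis ang -1.253 tilt [0.004 0.002] w 23.2 j6 1.67 t 6.9 F [ 0.3 -0.2 -0.2]
  shift [-8.25 21.71  0.47] wz None
```

```bash
python3 -m pendant '[-0.36,0.95,0,0,0,0,1,-0.36,0.95,0,0,0,0,1,-0.36,0.95,0,0,0,0,1,-0.36,0.95,0,0,0,0,1,-0.36,0.95,0,0,0,0,1,-0.36,0.95,0,0,0,0,1,-0.36,0.95,0,0,0,0,1,-0.36,0.95,0,0,0,0,1,-0.36,0.95,0,0,0,0,1,-0.36,0.95,0,0,0,0,1,-0.36,0.95,0,0,0,0,1,-0.36,0.95,0,0,0,0,1]'
python3 -m pendant '[-0.36,0.95,0,0,0,0,1,-0.36,0.95,0,0,0,0,1,-0.36,0.95,0,0,0,0,1,-0.36,0.95,0,0,0,0,1,-0.36,0.95,0,0,0,0,1,-0.36,0.95,0,0,0,0,1,-0.36,0.95,0,0,0,0,1,-0.36,0.95,0,0,0,0,1,-0.36,0.9,0,0,0,0,1,-0.4,0.5,0,0,0,0,1,0,0,0,0,0,0,1,0,0,0,0,0,0,1]'
python3 - <<'E'
from h import *
go(548,-353,120)
m=camera_model("wrist"); im=capture("wrist"); cv2.imwrite("pics/w1.png",im[:,:,::-1])
for n,z in(("holder_floor",6),("tag_grip",123.5),("glass_ruby_center",47)):
  for l in pinpoint("wrist",n)[:2]: print(n,np.round(l["location"]),l["score"],atz("wrist",l["location"],z,m))
E
```

```text
time: 8.1
tool_pos: [562.5, -24.0, 242.5]
tcp_rot: [3.141, -0.001, 0.318]
contact_force: [0.3, -0.6, -0.6]
grip_width: 23.1
finger_force: 30.0
time: 9.3
tool_pos: [543.1, -313.0, 241.9]
tcp_rot: [-3.141, -0.0, 0.317]
contact_force: [-0.5, 0.9, -0.9]
grip_width: 22.7
finger_force: 30.0
pos [ 543.1 -313.   241.9] y-axis ang -1.254 tilt [0.    0.001] w 22.7 j6 0.61 t 9.3 F [-0.5  0.9 -0.9]
  shift [-0.26  1.32  4.06] wz None
holder_floor [310. 182.] 0.93 [ 547.45231779 -349.62080306    6.        ]
tag_grip [283. 323.] 0.57 [ 437.57895946 -352.18104545  123.5       ]
glass_ruby_center [140. 258.] 0.88 [ 417.44257234 -195.51724083   47.        ]
```

View pics/w1.png

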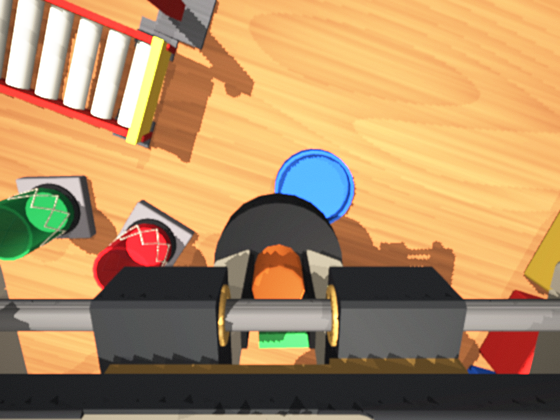

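Run:
```python
from h import *
print(atz("wrist",(315,188),20))
go(548,-352,120)
```

```text
[ 546.00414341 -354.05570108   20.        ]
pos [ 543.7 -312.2  242.1] y-axis ang -1.252 tilt [ 0. -0.] w 23.1 j6 0.61 t 9.5 F [-0.5  0.1 -0. ]
  shift [-0.28  1.31  4.07] wz None
```

Consistent: about (547.5,-352.5). I'll move over it, descend to TCP z≈36, and stop there to check.

```bash
python3 -m pendant '[-0.15,0.66,0.3,0,0,0,1,-0.15,0.66,0.7,0,0,0,1,0,0,0.9,0,0,0,1,0,0,0.9,0,0,0,1,0,0,0.9,0,0,0,1,0,0,0.9,0,0,0,1,0,0,0.9,0,0,0,1,0,0,0.5,0,0,0,1,0,0,0.3,0,0,0,1,0,0,0,0,0,0,1,0,0,0,0,0,0,1]'
python3 -c "
from h import *
go(547.5,-352.5,36)"
```

```text
time: 10.6
tool_pos: [547.8, -354.3, 53.7]
tcp_rot: [3.14, -0.001, 0.318]
contact_force: [-0.2, -0.7, 0.2]
grip_width: 22.8
finger_force: 30.0
pos [ 547.8 -354.3   53.7] y-axis ang -1.253 tilt [ 0.001 -0.001] w 22.8 j6 0.56 t 10.6 F [-0.2 -0.7  0.2]
  shift [ 0.01 -0.06  0.59] wz None
```

```bash
python3 -m pendant '[0,-0.04,0.3,0,0,0,1,0,0,0.25,0,0,0,1,0,0,0.08,0,0,0,1,0,0,0,0,0,0,1]'
python3 -m pendant '[0,0,0,0,0,0,-0.3,0,0,0,0,0,0,-0.3,0,0,0,0,0,0,-0.3,0,0,0,0,0,0,-0.3,0,0,-0.3,0,0,0,-0.3,0,0,-0.8,0,0,0,-0.6,0,0,-0.9,0,0,0,-0.8,0,0,-0.9,0,0,0,-1,0,0,-0.9,0,0,0,-1,0,0,-0.9,0,0,0,-1,0,0,-0.9,0,0,0,-1,0,0,-0.9,0,0,0,-1]'
python3 - <<'E'
from h import *
im=capture("wrist"); cv2.imwrite("pics/w2.png",im[:,:,::-1])
go(421,-192,250,-1.626)
E
```

```text
time: 11.0
tool_pos: [546.9, -352.7, 35.1]
tcp_rot: [3.141, -0.0, 0.318]
contact_force: [-3.1, 1.4, 8.2]
grip_width: 23.3
finger_force: 30.0
time: 12.2
tool_pos: [546.7, -352.5, 230.7]
tcp_rot: [3.141, -0.0, 0.318]
contact_force: [-0.2, 0.3, -0.6]
grip_width: 91.7
finger_force: 0.0
pos [ 548.2 -353.7  236.1] y-axis ang -1.253 tilt [ 0.007 -0.006] w 91.5 j6 0.56 t 12.2 F [1.1 0.6 3.4]
  shift [-2.34 -6.44 -0.52] wz 5.34
```

View pics/w2.png

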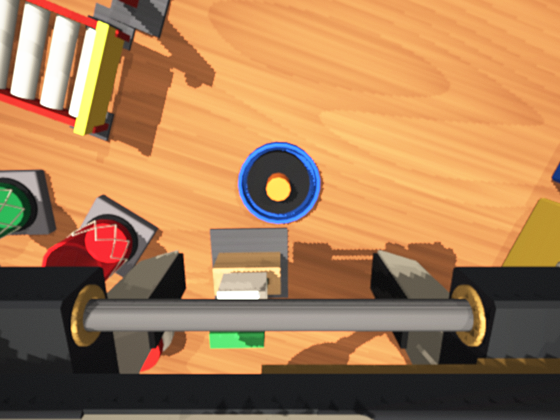

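The cap sits level, knob up, in the holder at (279,186). Next I'll look down on the three glasses in one wrist picture.

```bash
python3 -c "
from h import *
go(400,-70,250,-1.626)"
```

```text
pos [ 548.2 -353.7  236.1] y-axis ang -1.253 tilt [ 0.007 -0.006] w 91.5 j6 0.56 t 12.2 F [1.1 0.6 3.4]
  shift [ -1.73 -10.52  -0.55] wz 5.34
```

```bash
python3 -m pendant '[-0.16,-0.95,0,0,0,0,-1,-0.16,-0.95,0,0,0,0,-1,-0.16,-0.95,0,0,0,0,-1,-0.16,-0.95,0,0,0,0,-1,-0.16,-0.95,0,0,0,0,-1,-0.16,-0.95,0,0,0,0,-1,-0.16,-0.95,0,0,0,0,-1,-0.16,-0.95,0,0,0,0,-1,-0.16,-0.95,0,0,0,0,-1,-0.16,-0.95,0,0,0,0,-1,-0.16,-0.95,0,0,0,0,-1,0,0,0,0,0,0,-1]'
python3 -m pendant '[0,0,0,0,0,0.9,-1,0,0,0,0,0,0.9,-1,0,0,0,0,0,0.9,-1,0,0,0,0,0,0.9,-1,0,0,0,0,0,0.9,-1,0,0,0,0,0,0.84,-1,0,0,0,0,0,0,-1,0,0,0,0,0,0,-1,0,0,0,0,0,0,-1]'
cat > glass.py <<'E'
from h import *
def yaw(mask_im,c,m):
    pass
E
python3 - <<'E'
from h import *
m=camera_model("wrist"); im=capture("wrist"); cv2.imwrite("pics/w3.png",im[:,:,::-1])
np.savez("w3.npz",im=im,pose=m["pose"])
for n in("amber","ruby","green"):
  for l in pinpoint("wrist",f"glass_{n}_center")[:2]: print(n,np.round(l["location"]),l["score"],np.round(atz("wrist",l["location"],47,m)))
for n,z in (("rail_tip",190),("lane_load",84),("lane_stop",50)):
  for l in pinpoint("wrist",n)[:1]: print(n,np.round(l["location"]),l["score"],np.round(atz("wrist",l["location"],z,m)))
go(424,-194,60,-1.626)
E
```

```text
time: 13.45
tool_pos: [397.1, -69.0, 229.2]
tcp_rot: [-3.141, -0.0, 0.32]
contact_force: [0.3, -0.0, -0.3]
grip_width: 91.7
finger_force: 0.0
time: 14.35
tool_pos: [398.8, -71.5, 228.9]
tcp_rot: [3.141, -0.0, -0.054]
contact_force: [0.8, -0.1, 0.7]
grip_width: 91.7
finger_force: 0.0
amber [129. 178.] 0.74 [415.  74.  47.]
amber [  9. 195.] 0.57 [405. 196.  47.]
ruby [400. 155.] 0.8 [ 423. -190.   47.]
green [285. 154.] 0.78 [430. -80.  47.]
pos [398.7 -71.3 228.8] y-axis ang -1.626 tilt [ 0. -0.] w 91.8 j6 1.26 t 14.7 F [-0.1 -0.4 -0.2]
  shift [1.07 4.04 5.63] wz 0.01
```

View pics/w3.png

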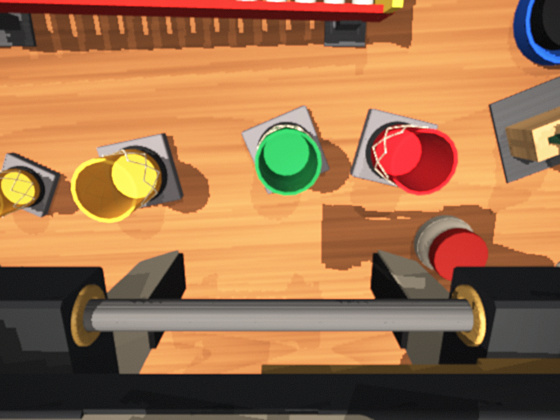

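Amber's puck shows corners at (100,151), (167,135) and (181,200). Green's are (244,131) and (306,107); ruby's are (371,110), (437,127) and (354,178). I'll refine these and check them against the 72 mm size.

Run:
```python
from h import *
d=np.load("w3.npz"); m=dict(camera_model("wrist")); m["pose"]=d["pose"]
g=cv2.cvtColor(d["im"],cv2.COLOR_RGB2GRAY)
C=dict(amber=[(100,151),(167,135),(181,200)],green=[(244,131),(306,107)],ruby=[(354,178),(371,110),(437,127)])
for n,c in C.items():
    q=cv2.cornerSubPix(g,np.float32(c).reshape(-1,1,2),(5,5),(-1,-1),(3,50,.01)).reshape(-1,2)
    P=np.array([atz("w",p,16,m)[:2] for p in q]); print(n,np.round(q,1).tolist(),np.round(P,1).tolist())
    for a,b in zip(P[:-1],P[1:]):
        v=b-a; t=np.degrees(np.arctan2(v[1],v[0])); print("   len",round(np.hypot(*v),1),"ang mod90",round((t+45)%90-45,1))
```

```text
amber [[100.0, 151.0], [167.0, 135.0], [181.10000610351562, 200.39999389648438]] [[439.6, 112.5], [452.1, 40.2], [381.9, 35.0]]
   len 73.4 ang mod90 9.8
   len 70.4 ang mod90 4.2
green [[241.6999969482422, 132.60000610351562], [305.5, 106.5999984741211]] [[450.4, -37.1], [472.3, -103.5]]
   len 70.0 ang mod90 18.3
ruby [[350.8999938964844, 174.6999969482422], [370.29998779296875, 107.9000015258789], [437.0, 127.0]] [[400.2, -149.5], [467.6, -168.8], [445.0, -237.5]]
   len 70.1 ang mod90 -16.0
   len 72.3 ang mod90 -18.2
```

Run:
```python
from h import *
d=np.load("w3.npz"); m=dict(camera_model("wrist")); m["pose"]=d["pose"]
g=cv2.cvtColor(d["im"],cv2.COLOR_RGB2GRAY)
L=cv2.createLineSegmentDetector().detect(g)[0].reshape(-1,4)
for n,(x0,x1) in dict(amber=(90,190),green=(235,335),ruby=(345,445)).items():
  for a in L:
    if x0<a[0]<x1 and x0<a[2]<x1 and 100<a[1]<215 and 100<a[3]<215:
      for z in (16,):
        P=[atz("w",p,z,m)[:2] for p in(a[:2],a[2:])]; v=P[1]-P[0]; l=np.hypot(*v)
        if l>22: print(n,np.round(a).tolist(),"len",round(l,1),"ang",round((np.degrees(np.arctan2(v[1],v[0]))+45)%90-45,1))
```

```text
amber [145.0, 145.0, 165.0, 160.0] len 24.6 ang -41.0
amber [123.0, 145.0, 144.0, 146.0] len 22.1 ang -3.3
amber [110.0, 168.0, 116.0, 189.0] len 23.4 ang 4.4
amber [144.0, 153.0, 122.0, 151.0] len 23.4 ang -9.4
amber [180.0, 198.0, 161.0, 134.0] len 69.3 ang 8.8
amber [187.0, 214.0, 159.0, 204.0] len 31.8 ang -25.0
amber [170.0, 137.0, 176.0, 158.0] len 23.0 ang 8.4
amber [165.0, 162.0, 167.0, 183.0] len 23.0 ang -1.9
amber [173.0, 159.0, 183.0, 194.0] len 39.0 ang 8.8
amber [158.0, 135.0, 98.0, 148.0] len 65.4 ang 8.6
green [279.0, 120.0, 301.0, 123.0] len 22.0 ang -9.8
green [257.0, 168.0, 259.0, 147.0] len 22.8 ang -9.7
green [306.0, 135.0, 317.0, 155.0] len 23.5 ang 27.7
green [316.0, 134.0, 305.0, 107.0] len 29.1 ang 20.8
green [311.0, 111.0, 320.0, 132.0] len 23.1 ang 22.3
green [314.0, 184.0, 323.0, 162.0] len 25.7 ang -21.8
green [302.0, 107.0, 242.0, 132.0] len 66.1 ang 19.2
green [242.0, 134.0, 253.0, 159.0] len 28.1 ang 19.2
green [243.0, 129.0, 302.0, 104.0] len 65.2 ang 19.1
green [259.0, 205.0, 297.0, 201.0] len 41.2 ang 2.6
ruby [417.0, 195.0, 387.0, 178.0] len 38.5 ang -30.5
ruby [365.0, 167.0, 365.0, 146.0] len 22.4 ang -0.3
ruby [389.0, 178.0, 379.0, 160.0] len 23.1 ang 30.6
ruby [352.0, 163.0, 368.0, 109.0] len 56.1 ang -16.3
ruby [372.0, 109.0, 352.0, 173.0] len 67.3 ang -16.4
ruby [366.0, 211.0, 441.0, 211.0] len 82.5 ang -3.3
ruby [440.0, 188.0, 418.0, 194.0] len 24.1 ang 13.1
ruby [361.0, 176.0, 393.0, 184.0] len 37.2 ang -17.8
ruby [417.0, 121.0, 374.0, 110.0] len 45.6 ang -16.2
ruby [374.0, 108.0, 411.0, 116.0] len 38.8 ang -15.5
```

Puck yaws (mod 90°) are amber 8.7°, green 19.2°, ruby −16.3°. Before carrying anything, I'll take one close look at the lane to fix its centre line and yaw.

```bash
python3 -m pendant '[0.9,-0.9,-0.2,0,0,0,-1,0.9,-0.9,-0.2,0,0,0,-1,0.9,-0.9,-0.2,0,0,0,-1,0.9,-0.9,-0.2,0,0,0,-1,0.9,-0.9,-0.2,0,0,0,-1,0.9,-0.7,0,0,0,0,-1,0.2,-0.2,0,0,0,0,-1,0,0,0,0,0,0,-1,0,0,0,0,0,0,-1]'
python3 - <<'E'
from h import *
m=camera_model("wrist"); im=capture("wrist"); cv2.imwrite("pics/w4.png",im[:,:,::-1])
np.savez("w4.npz",im=im,pose=m["pose"])
for n,z in (("rail_tip",190),("rail_stop",190),("lane_load",84),("lane_stop",50)):
  for l in pinpoint("wrist",n)[:1]: print(n,np.round(l["location"]),l["score"],np.round(atz("wrist",l["location"],z,m)))
go(423,-193.5,150,np.radians(-106.3))
E
```

```text
time: 15.6
tool_pos: [574.5, 80.7, 258.5]
tcp_rot: [3.141, 0.001, -0.055]
contact_force: [-0.1, -0.5, -0.2]
grip_width: 91.9
finger_force: 0.0
rail_tip [289.  48.] 0.86 [683.  68. 190.]
lane_load [196. 158.] 0.74 [608. 156.  84.]
lane_stop [520. 151.] 0.93 [ 591. -171.   50.]
pos [574.9  80.5 259.3] y-axis ang -1.627 tilt [ 0. -0.] w 91.6 j6 1.63 t 15.8 F [ 0.7 -0.2  0.5]
  shift [-4.55  9.4   3.64] wz 3.27
```

View pics/w4.png

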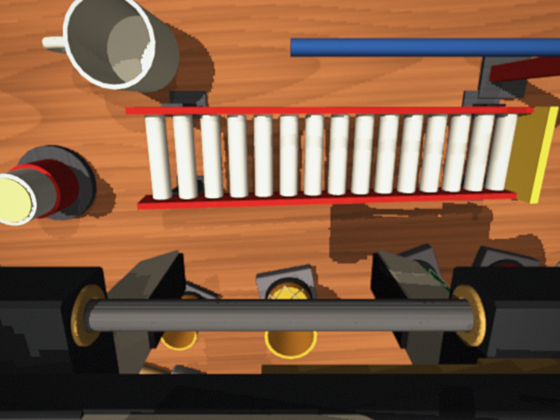

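Run:
```python
from h import *
d=np.load("w4.npz"); m=dict(camera_model("wrist")); m["pose"]=d["pose"]
im=d["im"].astype(int); red=(im[:,:,0]>120)&(im[:,:,1]<60)&(im[:,:,2]<60)
U=[];Lo=[]
def hit(p):   # plane z = 60 + s*tan(.105), s from y
    z=70
    for _ in range(8): P=atz("w",p,z,m); z=60+(P[1]+170.5)*np.tan(.105)
    return P
for c in range(155,505,5):
    u=np.where(red[95:125,c])[0]; l=np.where(red[185:215,c])[0]
    if len(u) and len(l): U.append(hit((c,95+u.min()-.5))); Lo.append(hit((c,185+l.max()+.5)))
U=np.array(U);Lo=np.array(Lo)
pu=np.polyfit(U[:,1],U[:,0],1);pl=np.polyfit(Lo[:,1],Lo[:,0],1)
print("slopes deg",np.degrees(np.arctan([pu[0],pl[0]])))
for y in(152,0,-150): a,b=np.polyval(pu,y),np.polyval(pl,y); print(y,a,b,"width",a-b,"mid",(a+b)/2)
# bar
sub=d["im"].astype(int); blue=(sub[:,:,2]>110)&(sub[:,:,0]<70)
B=[]
for c in range(295,480,5):
    r=np.where(blue[30:65,c])[0]
    if len(r): B.append(atz("w",(c,30+r.mean()),190,m))
B=np.array(B); p=np.polyfit(B[:,1],B[:,0],1); cs=np.where(blue[40:55].sum(0)>6)[0].min(); T=atz("w",(cs-.5,48),190,m)
print("bar deg",np.degrees(np.arctan(p[0])),"x at tip",np.polyval(p,T[1]),"tip",T)
```

```text
slopes deg [3.0936406  3.20128881]
152 653.4707450845269 562.1535573872258 width 91.31718769730116 mid 607.8121512358764
0 645.2556395755913 553.6520082693185 width 91.60363130627286 mid 599.4538239224548
-150 637.1486275601943 545.2623216398047 width 91.88630592038965 mid 591.2054745999994
bar deg 3.154123143876166 x at tip 684.2249141574736 tip [682.92071247  67.31585546 190.        ]
```

Run:
```python
from h import *
im=cv2.imread("pics/top0.png")[:,:,::-1].astype(int); m=camera_model("top")
red=(im[:,:,0]>110)&(im[:,:,1]<60)&(im[:,:,2]<60)
def hit(p):
    z=70
    for _ in range(8): P=atz("top",p,z,m); z=60+(P[1]+170.5)*np.tan(.105)
    return P
U=[];Lo=[]
for c in range(205,345,3):
    u=np.where(red[125:155,c])[0]; l=np.where(red[165:195,c])[0]
    if len(u) and len(l): U.append(hit((c,125+u.mean()))); Lo.append(hit((c,165+l.min()+.5)))
U=np.array(U);Lo=np.array(Lo);pu=np.polyfit(U[:,1],U[:,0],1);pl=np.polyfit(Lo[:,1],Lo[:,0],1)
print(np.degrees(np.arctan([pu[0],pl[0]])))
for y in(152,0,-150): a,b=np.polyval(pu,y),np.polyval(pl,y); print(y,round(a,1),round(b,1),round(a-b,1),round((a+b)/2,1))
```

```text
[3.19996779 2.99028472]
152 651.8 565.3 86.5 608.6
0 643.3 557.4 85.9 600.4
-150 635.0 549.6 85.4 592.3
```

Two views agree that the lane centre is at x≈608.2 for y=152, with yaw 3.1°. Now pick ruby.

```bash
python3 -m pendant '[-0.46,0.94,0.2,0,0,0.4,-1,-0.46,0.94,0.2,0,0,0,-1,-0.46,0.94,0.2,0,0,0,-1,-0.46,0.94,0.2,0,0,0,-1,-0.46,0.94,0.2,0,0,0,-1,-0.46,0.94,0.2,0,0,0,-1,-0.46,0.94,0.2,0,0,0,-1,-0.46,0.94,0.2,0,0,0,-1,-0.46,0.94,0.2,0,0,0,-1,-0.4,0.9,0,0,0,0.9,-1,0,0,0,0,0,1,-1,0,0,0,0,0,1,-1]'
python3 -m pendant '[0,0,0,0,0,0,-1,0,0,0,0,0,0,-1]'
python3 - <<'E'
from h import *
m=camera_model("wrist"); im=capture("wrist"); cv2.imwrite("pics/w5.png",im[:,:,::-1])
for l in pinpoint("wrist","glass_ruby_center")[:1]: print(np.round(l["location"]),l["score"],np.round(atz("wrist",l["location"],47,m)))
go(423,-193.5,46,np.radians(-106.3))
E
```

```text
time: 17.05
tool_pos: [416.3, -188.9, 205.1]
tcp_rot: [3.141, -0.001, -0.291]
contact_force: [0.2, 0.2, -0.5]
grip_width: 91.8
finger_force: 0.0
time: 17.25
tool_pos: [416.9, -187.9, 205.1]
tcp_rot: [3.141, -0.0, -0.284]
contact_force: [-0.4, -0.3, 0.7]
grip_width: 92.0
finger_force: 0.0
[278. 184.] 0.82 [ 424. -191.   47.]
pos [ 417.1 -187.7  204.9] y-axis ang -1.855 tilt [ 0. -0.] w 91.9 j6 1.26 t 17.4 F [-0.2  0.8 -0.3]
  shift [0.24 0.13 5.3 ] wz 0.01
```

```bash
python3 -m pendant '[0.25,0.1,0.6,0,0,0,-1,0,0,0.9,0,0,0,-1,0,0,0.9,0,0,0,-1,0,0,0.9,0,0,0,-1,0,0,0.9,0,0,0,-1,0,0,0.6,0,0,0,-1,0,0,0.5,0,0,0,-1,0,0,0,0,0,0,-1,0,0,0,0,0,0,-1]'
python3 -m pendant '[0,0,0,0,0,0,1,0,0,0,0,0,0,1,0,0,0,0,0,0,1,0,0,0,0,0,0,1,0,0,0,0,0,0,1,0,0,0,0,0,0,1,0,0,0,0,0,0,1,0,0,0,0,0,0,1]'
python3 -c "
from h import *
go(608,147,230,-1.625)"
```

```text
time: 18.25
tool_pos: [423.7, -192.7, 46.1]
tcp_rot: [3.142, 0.0, -0.285]
contact_force: [-0.2, 0.6, 0.6]
grip_width: 91.7
finger_force: 0.0
time: 19.05
tool_pos: [423.7, -193.2, 46.1]
tcp_rot: [3.141, -0.001, -0.285]
contact_force: [-1.1, -3.3, 3.7]
grip_width: 55.8
finger_force: 30.0
pos [ 423.7 -193.2   46.1] y-axis ang -1.856 tilt [ 0.001 -0.001] w 55.8 j6 1.26 t 19.1 F [-1.1 -3.3  3.7]
  shift [  2.71 -12.61  -6.14] wz -3.31
```

Gripped at 55.8 mm. Now lift, carry, and turn to the lane's yaw.

```bash
python3 -m pendant '[0,0,-0.4,0,0,0,1,0,0,-0.8,0,0,0,1,0,0,-1,0,0,0,1,0,0,-1,0,0,0,1,0,0,-1,0,0,0,1,0,0,-1,0,0,0,1,0.2,-0.9,-0.9,0,0,0,1,0.2,-0.9,0,0,0,0,1,0.2,-0.9,0,0,0,0,1,0.2,-0.9,0,0,0,0,1,0.2,-0.9,0,0,0,0,1,0.2,-0.9,0,0,0,0,1]'
python3 -m pendant '[0.2,-0.9,0,0,0,0,1,0.2,-0.9,0,0,0,0,1,0.2,-0.9,0,0,0,0,1,0.2,-0.9,0,0,0,0,1,0.2,-0.9,0,0,0,0,1,0.2,-0.9,0,0,0,0,1,0.2,-0.9,0,0,0,0,1,0.1,-0.9,0,0,0,-0.8,1,0,0,0,0,0,-0.8,1,0,0,0,0,0,-0.8,1,0,0,0,0,0,-0.91,1,0,0,0,0,0,0,1]'
python3 -c "
from h import *
go(608,147,175,-1.625)"
```

```text
time: 20.25
tool_pos: [503.1, -45.8, 227.5]
tcp_rot: [-3.141, 0.003, -0.285]
contact_force: [0.1, 0.2, -4.9]
grip_width: 55.6
finger_force: 30.0
time: 21.45
tool_pos: [606.6, 147.5, 227.0]
tcp_rot: [3.141, 0.004, -0.053]
contact_force: [0.4, -0.8, -4.5]
grip_width: 55.6
finger_force: 30.0
pos [606.6 147.5 227. ] y-axis ang -1.624 tilt [-0.004  0.   ] w 55.6 j6 1.74 t 21.4 F [ 0.4 -0.8 -4.5]
  shift [0.05 0.01 1.73] wz 0.01
```

```bash
python3 -m pendant '[0.05,0,0.8,0,0,0,1,0,0,0.9,0,0,0,1,0,0,0.7,0.5,0,0,1,0,0,0,0.5,0,0,1,0,0,0,0.5,0,0,1,0,0,0,0,0,0,1,0,0,0,0,0,0,1]'
python3 -c "
from h import *
go(608,147,133,-1.625)"
```

```text
time: 22.15
tool_pos: [608.8, 146.8, 156.3]
tcp_rot: [-3.038, 0.001, -0.056]
contact_force: [0.1, 0.0, -3.8]
grip_width: 55.9
finger_force: 30.0
pos [608.8 146.8 156.3] y-axis ang -1.627 tilt [0.005 0.104] w 55.9 j6 1.65 t 22.1 F [ 0.1  0.  -3.8]
  shift [-0.03  0.08  0.77] wz -0.02
```

```bash
python3 -m pendant '[-0.02,0.04,0.4,0,0,0,1,0,0.03,0.25,0,0,0,1,0,0,0.1,0,0,0,1,0,0,0,0,0,0,1]'; python3 -m pendant '[0,0,0.07,0,0,0,1,0,0,0,0,0,0,1,0,0,0,0,0,0,1]'
```

```text
time: 22.55
tool_pos: [607.9, 147.6, 133.1]
tcp_rot: [-3.037, 0.002, -0.054]
contact_force: [-0.4, 0.0, -4.4]
grip_width: 55.8
finger_force: 30.0
time: 22.85
tool_pos: [608.6, 147.6, 132.3]
tcp_rot: [-3.037, -0.0, -0.054]
contact_force: [0.3, -0.5, -4.3]
grip_width: 55.3
finger_force: 30.0
```

```bash
for i in 1 2; do python3 -m pendant '[0,0,0.05,0,0,0,1,0,0,0,0,0,0,1]' | grep -E 'pos|contact'; done
```

```text
tool_pos: [608.5, 147.7, 130.5]
contact_force: [-0.4, 0.7, -4.5]
tool_pos: [608.7, 147.9, 129.7]
contact_force: [-0.8, -1.0, 0.2]
```

Contact. I'll open, lift slowly along the tool axis, and clear.

```bash
python3 -m pendant '[0,0,0,0,0,0,-1,0,0,0,0,0,0,-1,0,0,0,0,0,0,-1,0,0,0,0,0,0,-1,0,0,-0.3,0,0,0,-1,0,0,-0.5,0,0,0,-1,0,0,-0.7,0,0,0,-1,0,0,-0.9,0,0,0,-1,0,0,-0.9,0,0,0,-1,0,0,0,-0.5,0,0,-1,0,0,0,-0.5,0,0,-1,0,0,0,-0.5,0,0,-1]'
python3 -m pendant '[0,0,0,0,0,0,-1,0,0,0,0,0,0,-1]' | grep -E "rot|cont"
python3 - <<'E'
from h import *
im=capture("wrist"); cv2.imwrite("pics/w6.png",im[:,:,::-1])
capture("top")
for n in("ruby","green","amber"):
  for l in pinpoint("top",f"glass_{n}_center")[:2]: print(n,np.round(l["location"]),l["score"],np.round(atz("top",l["location"],47 if n!="ruby" else 100)))
go(427.5,-81.6,200,np.radians(-70.8))
E
```

```text
time: 24.45
tool_pos: [608.1, 137.3, 228.8]
tcp_rot: [3.14, -0.001, -0.055]
contact_force: [0.7, -1.2, -0.3]
grip_width: 91.7
finger_force: 0.0
tcp_rot: [-3.141, -0.0, -0.054]
contact_force: [-0.6, -0.5, 1.2]
ruby [242. 156.] 0.59 [607.  87. 100.]
green [319. 238.] 0.56 [431. -84.  47.]
green [432. 189.] 0.29 [ 543. -343.   47.]
amber [249. 245.] 0.8 [413.  73.  47.]
pos [608.  137.2 227.6] y-axis ang -1.626 tilt [-0.  0.] w 92.0 j6 1.72 t 24.9 F [-1.3 -1.  -0.3]
  shift [-5.61  7.61  0.92] wz -5.59
```

View pics/w6.png

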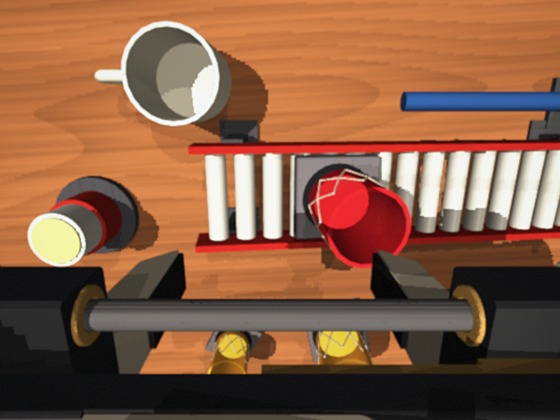

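Ruby's puck sits squarely between the plates at about (335,195), rolling down. Now green.

```bash
python3 -m pendant '[-0.7,0.95,0,0,0,-0.5,-1,-0.7,0.95,0.1,0,0,0,-1,-0.7,0.95,0.1,0,0,0,-1,-0.7,0.95,0.1,0,0,0,-1,-0.7,0.95,0.1,0,0,0,-1,-0.7,0.95,0.1,0,0,0,-1,-0.7,0.95,0.1,0,0,0,-1,-0.7,0.95,0.1,0,0,-1,-1,0,0,0,0,0,-1,-1,0,0,0,0,0,-1,-1,0,0,0,0,0,-1,-1,0,0,0,0,0,-1,-1]'
python3 -m pendant '[0,0,0,0,0,0,-1,0,0,0,0,0,0,-1]' | grep time
python3 - <<'E'
from h import *
m=camera_model("wrist"); im=capture("wrist"); np.savez("w7.npz",im=im,pose=m["pose"])
for n in("green","amber"):
  for l in pinpoint("wrist",f"glass_{n}_center")[:2]: print(n,np.round(l["location"]),l["score"],np.round(atz("wrist",l["location"],47,m)))
g=cv2.cvtColor(im,cv2.COLOR_RGB2GRAY)
for a in cv2.createLineSegmentDetector().detect(g)[0].reshape(-1,4):
    P=[atz("w",p,16,m)[:2] for p in(a[:2],a[2:])]; v=P[1]-P[0]; l=np.hypot(*v)
    if l>40 and all(np.hypot(*(p-[427,-82]))<60 for p in P): print(np.round(a),round(l,1),round((np.degrees(np.arctan2(v[1],v[0]))+45)%90-45,1))
go(427.5,-81.6,46,np.radians(-70.8))
E
```

```text
time: 26.1
tool_pos: [434.5, -86.7, 206.8]
tcp_rot: [3.141, -0.0, 0.332]
contact_force: [0.6, -0.9, 0.3]
grip_width: 91.9
finger_force: 0.0
time: 26.3
green [269. 196.] 0.6 [429. -80.  47.]
amber [ 98. 158.] 0.71 [412.  77.  47.]
[304. 153. 236. 154.] 67.7 19.5
[238. 150. 306. 150.] 66.3 19.1
pos [434.6 -86.4 206.7] y-axis ang -1.242 tilt [ 0. -0.] w 91.5 j6 0.87 t 26.4 F [ 0.5 -1.1 -0.6]
  shift [-0.17 -0.23  5.36] wz -0.09
```

```bash
python3 -m pendant '[-0.16,-0.23,0.6,0,0,-0.09,-1,0,0,0.9,0,0,0,-1,0,0,0.9,0,0,0,-1,0,0,0.9,0,0,0,-1,0,0,0.9,0,0,0,-1,0,0,0.6,0,0,0,-1,0,0,0.56,0,0,0,-1,0,0,0,0,0,0,-1,0,0,0,0,0,0,-1]'
python3 -m pendant '[0,0,0,0,0,0,1,0,0,0,0,0,0,1,0,0,0,0,0,0,1,0,0,0,0,0,0,1,0,0,0,0,0,0,1,0,0,0,0,0,0,1,0,0,0,0,0,0,1,0,0,0,0,0,0,1]'
python3 -c "
from h import *
go(608,147,230,-1.625)"
```

```text
time: 27.35
tool_pos: [428.0, -81.5, 46.0]
tcp_rot: [-3.141, 0.0, 0.336]
contact_force: [-0.6, -0.7, -0.2]
grip_width: 91.7
finger_force: 0.0
time: 28.15
tool_pos: [428.1, -81.6, 46.0]
tcp_rot: [3.141, -0.001, 0.336]
contact_force: [0.1, -1.2, 5.0]
grip_width: 55.7
finger_force: 30.0
pos [428.1 -81.6  46. ] y-axis ang -1.235 tilt [ 0.001 -0.   ] w 55.7 j6 0.87 t 28.1 F [ 0.1 -1.2  5. ]
  shift [ 8.18 -5.21 -6.13] wz 5.59
```

```bash
python3 -m pendant '[0,0,-0.4,0,0,0,1,0,0,-0.8,0,0,0,1,0,0,-1,0,0,0,1,0,0,-1,0,0,0,1,0,0,-1,0,0,0,1,0,0,-1,0,0,0,1,0.9,-0.58,-0.9,0,0,0,1,0.9,-0.58,0,0,0,0,1,0.9,-0.58,0,0,0,0,1,0.9,-0.58,0,0,0,0,1,0.9,-0.58,0,0,0,0,1,0.9,-0.58,0,0,0,0,1]'
python3 -m pendant '[0.9,-0.58,0,0,0,0,1,0.9,-0.58,0,0,0,0,1,0.8,-0.5,0,0,0,0.9,1,0,0,0,0,0,0.95,1,0,0,0,0,0,0.95,1,0,0,0,0,0,0.95,1,0,0,0,0,0,0.95,1,0,0,0,0,0,0.9,1,0,0,0,0,0,0,1,0,0,0,0,0,0,1]'
python3 -c "
from h import *
go(608,147,152,-1.625)"
```

```text
time: 29.35
tool_pos: [546.2, 71.9, 227.6]
tcp_rot: [-3.141, 0.003, 0.336]
contact_force: [-0.0, -0.3, -3.9]
grip_width: 55.6
finger_force: 30.0
time: 30.35
tool_pos: [603.1, 143.3, 227.8]
tcp_rot: [3.141, 0.002, -0.053]
contact_force: [-1.0, 0.3, -3.4]
grip_width: 55.7
finger_force: 30.0
pos [603.1 143.3 227.8] y-axis ang -1.624 tilt [-0.002 -0.   ] w 55.7 j6 1.73 t 30.4 F [-1.   0.3 -3.4]
  shift [ 0.16 -0.13  2.53] wz 0.01
```

```bash
python3 -m pendant '[0.16,-0.13,0.8,0,0,0,1,0,0,0.9,0,0,0,1,0,0,0.7,0.5,0,0,1,0,0,0,0.5,0,0,1,0,0,0,0.5,0,0,1,0,0,0.35,0,0,0,1,0,0,0,0,0,0,1,0,0,0,0,0,0,1]'
python3 -c "
from h import *
go(608,147,133,-1.625)"
```

```text
time: 31.15
tool_pos: [608.2, 148.3, 145.7]
tcp_rot: [-3.038, 0.001, -0.054]
contact_force: [-0.8, 0.5, -3.7]
grip_width: 56.0
finger_force: 30.0
pos [608.2 148.3 145.7] y-axis ang -1.625 tilt [0.004 0.104] w 56.0 j6 1.65 t 31.1 F [-0.8  0.5 -3.7]
  shift [-0.01  0.09  0.42] wz -0.0
```

```bash
python3 -m pendant '[0,0.03,0.25,0,0,0,1,0,0.02,0.2,0,0,0,1,0,0,0,0,0,0,1,0,0,0,0,0,0,1]'| grep -E 'pos|contact'; for i in 1 2; do python3 -m pendant '[0,0,0.04,0,0,0,1,0,0,0,0,0,0,1]' | grep -E 'pos|contact'; done
```

```text
tool_pos: [608.5, 148.0, 132.5]
contact_force: [-0.7, 0.1, -3.4]
tool_pos: [608.7, 148.1, 131.6]
contact_force: [0.3, 0.6, -3.9]
tool_pos: [608.6, 148.2, 130.3]
contact_force: [0.2, 0.6, -2.3]
```

Just touching. Release and go back for amber.

```bash
python3 -m pendant '[0,0,0.02,0,0,0,1,0,0,0,0,0,0,-1,0,0,0,0,0,0,-1,0,0,0,0,0,0,-1,0,0,0,0,0,0,-1,0,0,-0.3,0,0,0,-1,0,0,-0.5,0,0,0,-1,0,0,-0.7,0,0,0,-1,0,0,-0.9,0,0,0,-1,0,0,-0.9,0,0,0,-1,0,0,0,-0.5,0,0,-1,0,0,0,-0.5,0,0,-1]'
python3 -m pendant '[0,0,0,-0.5,0,0,-1,0,0,0,0,0,0,-1,0,0,0,0,0,0,-1]' | grep -E "rot|cont"
python3 - <<'E'
from h import *
capture("top")
for n,z in(("ruby",100),("green",120),("amber",47)):
  for l in pinpoint("top",f"glass_{n}_center")[:2]: print(n,np.round(l["location"]),l["score"],np.round(atz("top",l["location"],z)))
go(413,74,205,np.radians(-81.3))
E
```

```text
time: 33.15
tool_pos: [608.7, 137.4, 230.5]
tcp_rot: [-3.108, -0.003, -0.056]
contact_force: [0.2, 0.2, -0.8]
grip_width: 91.8
finger_force: 0.0
tcp_rot: [-3.141, -0.0, -0.055]
contact_force: [-0.9, -0.8, -0.5]
ruby [345. 161.] 0.78 [ 596. -137.  100.]
ruby [432. 189.] 0.42 [ 536. -326.  100.]
green [239. 154.] 0.76 [606.  92. 120.]
amber [249. 245.] 0.97 [413.  74.  47.]
pos [608.1 137.5 228.4] y-axis ang -1.626 tilt [0. 0.] w 91.8 j6 1.73 t 33.6 F [ 0.8 -0.6  0.4]
  shift [-6.38  2.48  0.78] wz -2.97
```

```bash
python3 -m pendant '[-0.9,0.35,0,0,0,0,-1,-0.9,0.35,0.1,0,0,0,-1,-0.9,0.35,0.1,0,0,0,-1,-0.9,0.35,0.1,0,0,0,-1,-0.9,0.35,0.1,0,0,0,-1,-0.9,0.35,0.1,0,0,0,-1,-0.9,0.35,0.1,0,0,-0.5,-1,0,0,0.1,0,0,-0.8,-1,0,0,0,0,0,-0.8,-1,0,0,0,0,0,-0.87,-1,0,0,0,0,0,0,-1,0,0,0,0,0,0,-1]'|head -2
python3 - <<'E'
from h import *
m=camera_model("wrist"); im=capture("wrist"); cv2.imwrite("pics/w8.png",im[:,:,::-1])
for l in pinpoint("wrist","glass_amber_center")[:2]: print(np.round(l["location"]),l["score"],np.round(atz("wrist",l["location"],47,m)))
g=cv2.cvtColor(im,cv2.COLOR_RGB2GRAY)
for a in cv2.createLineSegmentDetector().detect(g)[0].reshape(-1,4):
    P=[atz("w",p,16,m)[:2] for p in(a[:2],a[2:])]; v=P[1]-P[0]; l=np.hypot(*v)
    if l>40 and all(np.hypot(*(p-[412,74]))<60 for p in P): print(np.round(a),round(l,1),round((np.degrees(np.arctan2(v[1],v[0]))+45)%90-45,1))
go(413,74,46,np.radians(-81.3))
E
```

```text
time: 34.85
tool_pos: [415.4, 74.8, 207.4]
[278. 193.] 0.91 [414.  75.  47.]
[140. 182.] 0.79 [405. 202.  47.]
[311. 151. 243. 151.] 66.5 8.4
[243. 148. 309. 148.] 65.1 8.6
pos [415.3  74.8 207.3] y-axis ang -1.42 tilt [ 0. -0.] w 92.0 j6 1.42 t 35.0 F [0.3 0.5 0. ]
  shift [-0.08  0.02  5.38] wz -0.01
```

```bash
python3 -m pendant '[-0.06,0,0.6,0,0,0,-1,0,0,0.9,0,0,0,-1,0,0,0.9,0,0,0,-1,0,0,0.9,0,0,0,-1,0,0,0.9,0,0,0,-1,0,0,0.6,0,0,0,-1,0,0,0.58,0,0,0,-1,0,0,0,0,0,0,-1,0,0,0,0,0,0,-1]'|head -2
python3 -m pendant '[0,0,0,0,0,0,1,0,0,0,0,0,0,1,0,0,0,0,0,0,1,0,0,0,0,0,0,1,0,0,0,0,0,0,1,0,0,0,0,0,0,1,0,0,0,0,0,0,1,0,0,0,0,0,0,1]'|tail -3
python3 -c "
from h import *
go(608,147,230,-1.625)
capture('top')
for l in pinpoint('top','glass_green_center')[:1]: print(l['location'],np.round(atz('top',l['location'],110)))"
```

```text
time: 35.85
tool_pos: [413.6, 74.6, 46.0]
contact_force: [-2.5, 3.2, 5.6]
grip_width: 55.2
finger_force: 30.0
pos [413.6  74.8  46. ] y-axis ang -1.418 tilt [0. 0.] w 55.2 j6 1.41 t 36.6 F [-2.5  3.2  5.6]
  shift [ 6.77 -1.4  -6.13] wz 2.96
[314.4, 158.8] [599. -70. 110.]
```

Green has queued behind ruby. Carry amber.

```bash
python3 -m pendant '[0,0,-0.4,0,0,0,1,0,0,-0.8,0,0,0,1,0,0,-1,0,0,0,1,0,0,-1,0,0,0,1,0,0,-1,0,0,0,1,0,0,-1,0,0,0,1,0.85,-0.17,-0.9,0,0,0,1,0.85,-0.17,0,0,0,0,1,0.85,-0.17,0,0,0,0,1,0.85,-0.17,0,0,0,0,1,0.85,-0.17,0,0,0,0,1,0.85,-0.17,0,0,0,0,1]'|head -2
python3 -m pendant '[0.85,-0.17,0,0,0,0,1,0.8,-0.2,0,0,0,0.5,1,0,0,0,0,0,0.8,1,0,0,0,0,0,0.8,1,0,0,0,0,0,0.86,1,0,0,0,0,0,0,1,0,0,0,0,0,0,1]'|head -2
python3 -c "
from h import *
go(608,147,152,-1.625)"
```

```text
time: 37.95
tool_pos: [560.4, 128.2, 227.4]
time: 38.65
tool_pos: [607.0, 146.4, 227.8]
pos [607.  146.4 227.8] y-axis ang -1.624 tilt [-0.002 -0.001] w 55.4 j6 1.74 t 38.6 F [ 0.4  0.1 -3.8]
  shift [ 0.04 -0.02  2.53] wz 0.02
```

```bash
python3 -m pendant '[0.03,-0.02,0.8,0,0,0,1,0,0,0.9,0,0,0,1,0,0,0.7,0.5,0,0,1,0,0,0,0.5,0,0,1,0,0,0,0.5,0,0,1,0,0,0.35,0,0,0,1,0,0,0,0,0,0,1,0,0,0,0,0,0,1]'|head -2
python3 -m pendant '[0,0.03,0.25,0,0,0,1,0,0.02,0.2,0,0,0,1,0,0,0,0,0,0,1,0,0,0,0,0,0,1]'| grep -E 'pos|contact'; for i in 1 2; do python3 -m pendant '[0,0,0.04,0,0,0,1,0,0,0,0,0,0,1]' | grep -E 'pos|contact'; done
```

```text
time: 39.45
tool_pos: [608.0, 148.4, 145.7]
tool_pos: [608.2, 148.2, 132.5]
contact_force: [-0.2, 0.4, -3.6]
tool_pos: [608.4, 148.3, 131.7]
contact_force: [-0.3, 0.2, -3.9]
tool_pos: [608.3, 148.4, 130.3]
contact_force: [0.3, -0.4, -3.8]
```

```bash
python3 -m pendant '[0,0,0.03,0,0,0,1,0,0,0,0,0,0,1,0,0,0,0,0,0,-1,0,0,0,0,0,0,-1,0,0,0,0,0,0,-1,0,0,0,0,0,0,-1,0,0,-0.3,0,0,0,-1,0,0,-0.5,0,0,0,-1,0,0,-0.7,0,0,0,-1,0,0,-0.9,0,0,0,-1,0,0,-0.9,0,0,0,-1,0,0,0,-0.5,0,0,-1]'|head -2
python3 -m pendant '[0,0,0,-0.5,0,0,-1,0,0,0,-0.5,0,0,-1,0,0,0,0,0,0,-1,0,0,0,0,0,0,-1]' | grep -E "rot|cont"
python3 - <<'E'
from h import *
go(438,-352,260,np.pi/2)
E
```

```text
time: 41.45
tool_pos: [609.8, 137.2, 233.3]
tcp_rot: [-3.141, -0.0, -0.054]
contact_force: [-0.1, -0.1, 0.5]
pos [607.8 138.4 228.4] y-axis ang -1.625 tilt [0.001 0.001] w 91.7 j6 1.73 t 41.9 F [-0.1 -0.1  0.5]
  shift [-4.77 16.63 -1.07] wz -0.77
```

Now travel to the tag and look at it. I'll also check the queue with the top camera.

```bash
python3 -m pendant '[-0.28,0.95,-0.1,0,0,0,-1,-0.28,0.95,-0.1,0,0,0,-1,-0.28,0.95,-0.1,0,0,0,-1,-0.28,0.95,-0.1,0,0,0,-1,-0.28,0.95,-0.1,0,0,0,-1,-0.28,0.95,-0.1,0,0,0,-1,-0.28,0.95,-0.1,0,0,0,-1,-0.28,0.95,-0.1,0,0,0,-1,-0.28,0.95,-0.1,0,0,0,-1,-0.28,0.95,-0.1,0,0,0,-1,-0.28,0.95,0,0,0,0,-1,-0.28,0.95,0,0,0,0,-1]'|head -2
python3 -m pendant '[-0.28,0.95,0,0,0,0,-1,-0.28,0.95,0,0,0,0,-1,-0.28,0.95,0,0,0,0,-1,-0.28,0.95,0,0,0,0,-1,-0.28,0.95,0,0,0,0,-1,0,0,0,0,0,0,-1,0,0,0,0,0,0,-1]'|head -2
python3 - <<'E'
from h import *
m=camera_model("wrist"); im=capture("wrist"); 
t=capture("top"); cv2.imwrite("pics/both.png",np.vstack([im[40:340,:],t[100:280,100:500][:, :].copy() if 0 else cv2.resize(t[90:270,150:486],(560,300))])[:,:,::-1])
np.savez("w9.npz",im=im,pose=m["pose"])
for n,z in(("tag_grip",123.5),("stand",0)):
  for l in pinpoint("wrist",n)[:2]: print(n,np.round(l["location"]),l["score"],np.round(atz("wrist",l["location"],z,m)))
go(438,-352,240,0)
E
```

```text
time: 43.05
tool_pos: [488.0, -199.2, 258.5]
time: 43.75
tool_pos: [438.5, -338.2, 258.0]
tag_grip [296. 198.] 0.74 [ 438. -354.  124.]
stand [291. 174.] 0.97 [ 435. -354.    0.]
pos [ 439.3 -336.9  258.2] y-axis ang -1.624 tilt [0. 0.] w 91.9 j6 0.83 t 44.0 F [ 0.7 -0.6  0.6]
  shift [-0.02  0.5   0.61] wz 21.74
```

View pics/both.png

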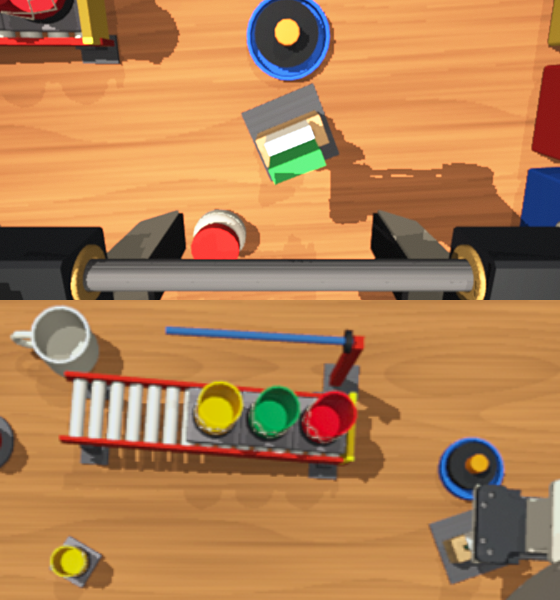

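All three tumblers are queued against the stop (lower picture) and the cap is seated. The tag tab is at about (298,203) in the full wrist picture. Next, measure its yaw.

Run:
```python
from h import *
d=np.load("w9.npz"); m=dict(camera_model("wrist")); m["pose"]=d["pose"]; im=d["im"].astype(int)
g=cv2.cvtColor(d["im"],cv2.COLOR_RGB2GRAY)
for a in cv2.createLineSegmentDetector().detect(g)[0].reshape(-1,4):
    if all(240<a[i]<345 and 120<a[i+1]<230 for i in(0,2)) and np.hypot(*(a[:2]-a[2:]))>22:
        for z in(0,146):
            P=[atz("w",p,z,m)[:2] for p in(a[:2],a[2:])]; v=P[1]-P[0]
            print(np.round(a) if z==0 else " ",z,round(np.hypot(*v),1),round((np.degrees(np.arctan2(v[1],v[0]))+45)%90-45,1))
gm=((im[:,:,1]>140)&(im[:,:,0]<90)&(im[:,:,2]<120)).astype(np.uint8); gm[:110]=0;gm[240:]=0
ys,xs=np.where(gm); print(cv2.minAreaRect(np.stack([xs,ys],1).astype(np.float32)))
```

```text
[268. 196. 315. 178.] 0 61.1 19.0
  146 39.7 19.0
[329. 181. 319. 154.] 0 34.5 18.1
  146 22.4 18.1
[317. 154. 255. 180.] 0 79.3 19.0
  146 51.5 19.0
[255. 181. 266. 205.] 0 32.5 19.2
  146 21.1 19.2
[318. 189. 267. 209.] 0 67.2 19.2
  146 43.6 19.2
[308. 121. 284. 122.] 0 27.3 -0.1
  146 17.7 -0.1
[274. 212. 301. 213.] 0 32.4 -5.0
  146 21.1 -5.0
[300. 214. 276. 223.] 0 31.5 18.0
  146 20.5 18.0
[255. 188. 242. 155.] 0 42.9 17.5
  146 27.9 17.5
[307. 165. 264. 183.] 0 54.9 19.1
  146 35.6 19.1
[241. 152. 311. 123.] 0 87.0 19.1
  146 56.5 19.1
[326. 159. 338. 192.] 0 43.4 19.1
  146 28.2 19.1
[303. 227. 327. 227.] 0 29.7 -2.5
  146 19.3 -2.5
((294.95587158203125, 201.42645263671875), (25.724788665771484, 55.39404296875), 59.03623962402344)
```

```bash
python3 -m pendant '[0,0,0,0,0,-1,-1,0,0,0,0,0,-1,-1,0,0,0,0,0,-1,-1,0,0,0,0,0,-1,-1,0,0,0,0,0,-1,-1,0,0,0,0,0,-1,-1,0,0,0,0,0,-1,-1,0,0,0,0,0,-1,-1,0,0,0,0,0,-1,-1,0,0,0,0,0,-1,-1,0,0,0,0,0,-1,-1,0,0,0,0,0,-1,-1]'|head -2
python3 -m pendant '[0,0,0,0,0,-1,-1,0,0,0,0,0,-1,-1,0,0,0,0,0,-1,-1,0,0,0,0,0,-1,-1,0,0,0,0,0,-1,-1,0,0,0,0,0,-1,-1,0,0,0,0,0,-1,-1,0,0,0,0,0,-1,-1,0,0,0,0,0,-1,-1,0,0,0,0,0,-1,-1,0,0,0,0,0,-1,-1,0,0,0,0,0,-1,-1]'|head -2
python3 -m pendant '[0,0,0,0,0,-1,-1,0,0,0,0,0,-1,-1,0,0,0,0,0,-1,-1,0,0,0,0,0,-1,-1,0,0,0,0,0,0,-1,0,0,0,0,0,0,-1]'|head -2
python3 - <<'E'
from h import *
d=np.load("w9.npz"); m=dict(camera_model("wrist")); m["pose"]=d["pose"]
P=atz("w",(292.5,199),146,m); c=P[:2]-7*np.array([np.cos(.333),np.sin(.333)]); print("tab A",c)
m=camera_model("wrist"); im=capture("wrist"); cv2.imwrite("pics/w10.png",im[:,:,::-1])
for l in pinpoint("wrist","tag_grip")[:2]: print(np.round(l["location"]),l["score"],np.round(atz("wrist",l["location"],123.5,m)))
go(c[0],c[1],200,np.radians(19.1))
E
```

```text
time: 45.15
tool_pos: [439.4, -336.9, 258.2]
time: 46.35
tool_pos: [439.4, -336.9, 258.2]
time: 46.95
tool_pos: [439.2, -337.3, 258.1]
tab A [ 436.8103108 -352.1767947]
[273. 214.] 0.79 [ 438. -351.  124.]
pos [ 439.1 -337.5  258.1] y-axis ang 0.329 tilt [ 0. -0.] w 92.0 j6 -1.12 t 47.0 F [-0.1  0.6  0.9]
  shift [-0.44 -0.23  1.94] wz -0.06
```

View pics/w10.png

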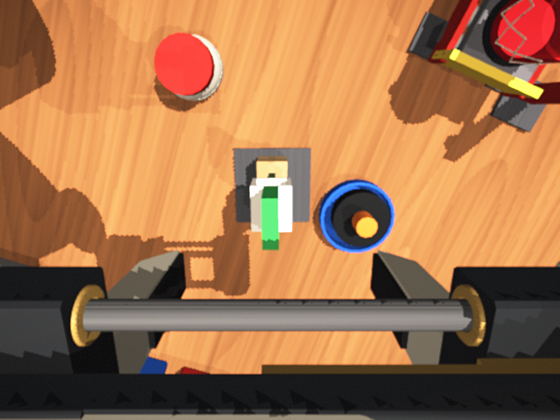

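The tab is at (270,220), squared up with the fingers. Descend and grip.

```bash
python3 -m pendant '[-0.44,-0.23,0.6,0,0,-0.06,-1,0,0,0.9,0,0,0,-1,0,0,0.9,0,0,0,-1,0,0,0.9,0,0,0,-1,0,0,0.9,0,0,0,-1,0,0,0.7,0,0,0,-1,0,0,0.1,0,0,0,-1,0,0,0,0,0,0,-1]'|grep -E 'pos|cont'
python3 -m pendant '[0,0,0,0,0,0,1,0,0,0,0,0,0,1,0,0,0,0,0,0,1,0,0,0,0,0,0,1,0,0,0,0,0,0,1,0,0,0,0,0,0,1,0,0,0,0,0,0,1,0,0,0,0,0,0,1,0,0,0,0,0,0,1,0,0,0,0,0,0,1]'
python3 -c "
from h import *
go(700,160,290,-0.0545)"
```

```text
tool_pos: [436.7, -352.5, 108.0]
contact_force: [-0.5, -0.2, -0.2]
time: 48.85
tool_pos: [436.7, -352.6, 108.0]
tcp_rot: [-3.142, 0.0, 1.905]
contact_force: [0.4, 0.1, 0.3]
grip_width: 16.0
finger_force: 0.0
pos [ 436.7 -352.6  108. ] y-axis ang 0.334 tilt [-0. -0.] w 16.0 j6 -1.15 t 48.9 F [0.4 0.1 0.3]
  shift [13.27 13.89 -6.07] wz 5.56
```

```bash
python3 -m pendant '[0,0,0,0,0,0,1,0,0,0,0,0,0,1,0,0,0,0,0,0,1]'
python3 -m pendant '[0,0,-0.2,0,0,0,1,0,0,-0.3,0,0,0,1,0,0,-0.5,0,0,0,1,0,0,-0.8,0,0,0,1,0,0,-0.9,0,0,0,1,0,0,-0.9,0,0,0,1,0,0,-0.9,0,0,0,1,0,0,-0.9,0,0,0,1,0,0,0,0,0,0,1,0,0,0,0,0,0,1]'
python3 -c "
from h import *
go(450,200,260,-0.0545)"
```

```text
time: 49.15
tool_pos: [436.7, -352.6, 108.0]
tcp_rot: [-3.142, 0.0, 1.905]
contact_force: [-0.3, -0.0, 0.7]
grip_width: 13.6
finger_force: 30.0
time: 50.15
tool_pos: [436.6, -352.5, 270.2]
tcp_rot: [3.141, 0.001, 1.905]
contact_force: [0.1, -0.8, -3.1]
grip_width: 13.8
finger_force: 30.0
pos [ 436.6 -352.5  270.2] y-axis ang 0.334 tilt [ 0.001 -0.001] w 13.8 j6 -1.15 t 50.1 F [ 0.1 -0.8 -3.1]
  shift [17.25  6.46  0.33] wz 5.56
```

Tag held at 13.8 mm. I'll route it around the inner side of the lane to beyond the rail tip.

```bash
python3 -c "
from h import *
go(450,130,272,-0.0545)"
python3 -m pendant '[0.95,0.35,0,0,0,0,1,0.95,0.35,0,0,0,0,1,0.95,0.35,0,0,0,0,1,0.95,0.35,0,0,0,0,1,0.95,0.35,0,0,0,0,1,0.95,0.35,0,0,0,0,1,0.95,0.35,0,0,0,0,1,0.95,0.35,0,0,0,0,1,0.95,0.35,0,0,0,0,1,0.95,0.35,0,0,0,0,1,0.95,0.35,0,0,0,0,1,0.95,0.35,0,0,0,0,1]'|head -2
python3 -m pendant '[0.95,0.35,0,0,0,0,1,0.95,0.35,0,0,0,0,1,0.95,0.35,0,0,0,0,1,0.95,0.35,0,0,0,0,1,0,0,0,0,0,0.9,1,0,0,0,0,0,0.95,1,0,0,0,0,0,0.95,1,0,0,0,0,0,0.95,1,0,0,0,0,0,0.95,1,0,0,0,0,0,0.86,1,0,0,0,0,0,0,1,0,0,0,0,0,0,1]'|head -2
python3 -c "
from h import *
go(687,115,272,-0.0545)"
```

```text
pos [ 436.6 -352.5  270.2] y-axis ang 0.334 tilt [ 0.001 -0.001] w 13.8 j6 -1.15 t 50.1 F [ 0.1 -0.8 -3.1]
  shift [15.05  5.69 -0.07] wz 5.56
time: 51.35
tool_pos: [442.6, 13.2, 268.4]
time: 52.55
tool_pos: [445.4, 133.2, 268.9]
pos [445.4 133.2 268.9] y-axis ang -0.053 tilt [-0.002 -0.   ] w 13.7 j6 0.18 t 52.5 F [ 0.3  0.5 -0.8]
  shift [-0.18  8.07 -0.12] wz 0.03
```

```bash
python3 -m pendant '[-0.02,0.9,0,0,0,0,1,-0.02,0.9,0,0,0,0,1,-0.02,0.9,0,0,0,0,1,-0.02,0.9,0,0,0,0,1,-0.02,0.9,0,0,0,0,1,-0.02,0.9,0,0,0,0,1,-0.02,0.9,0,0,0,0,1,-0.02,0.9,0,0,0,0,1,-0.02,0.87,0,0,0,0,1,0,0,0,0,0,0,1,0,0,0,0,0,0,1]'|head -2
python3 -m pendant '[0,0,0.7,0,0,0,1,0,0,0.7,0,0,0,1,0,0,0.45,0,0,0,1,0,0,0,0,0,0,1,0,0,0,0,0,0,1]'|head -2
python3 - <<'E'
from h import *
go(686.8,115,214,-0.0545)
s=capture("scene"); t=capture("top"); a=cv2.resize(s[130:310,200:440],(560,420)); b=cv2.resize(t[60:190,160:400],(560,303))
cv2.imwrite("pics/b2.png",np.vstack([cv2.resize(a,(400,300)),cv2.resize(b,(400,217))])[:,:,::-1])
E
```

```text
time: 53.65
tool_pos: [687.2, 114.6, 268.2]
time: 54.15
tool_pos: [687.0, 115.0, 215.3]
pos [687.  115.  215.3] y-axis ang -0.054 tilt [0. 0.] w 14.3 j6 0.11 t 54.1 F [ 0.1  0.6 -1.4]
  shift [-0.   -0.01  0.04] wz 0.01
```

View pics/b2.png

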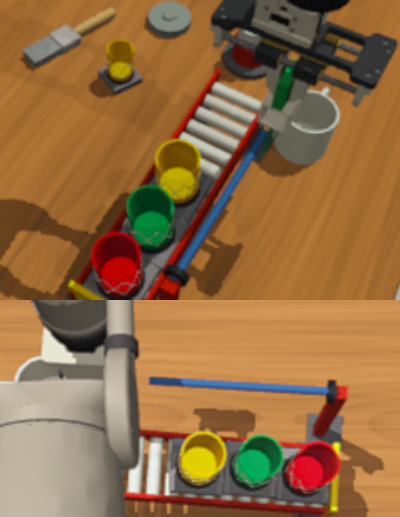

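The tag hangs just beyond the tip (scene crop at about (270,120)), in line with the bar. I'll thread slowly while watching the force.

```bash
python3 -m pendant '[-0.4,0,0.04,0,0,0,1,-0.4,0,0,0,0,0,1,-0.4,0,0,0,0,0,1,-0.4,0,0,0,0,0,1,0,0,0,0,0,0,1]'|grep -E 'pos|cont'
python3 -m pendant '[-0.4,0,0,0,0,0,1,-0.4,0,0,0,0,0,1,-0.4,0,0,0,0,0,1,-0.4,0,0,0,0,0,1,0,0,0,0,0,0,1]'|grep -E 'pos|cont'
python3 - <<'E'
from h import *
go(670+.055*22,-128,214,-0.0545)
m=camera_model("wrist"); im=capture("wrist"); s=capture("scene"); 
cv2.imwrite("pics/b3.png",np.vstack([cv2.resize(im,(400,300)),cv2.resize(s[130:310,220:460],(400,300))])[:,:,::-1])
E
```

```text
tool_pos: [684.9, 64.2, 213.4]
contact_force: [0.2, -0.7, -2.5]
tool_pos: [682.2, 16.7, 213.3]
contact_force: [-0.2, 0.5, -2.4]
pos [682.2  16.7 213.3] y-axis ang -0.056 tilt [-0.    -0.001] w 14.3 j6 -0.03 t 55.2 F [-0.2  0.5 -2.4]
  shift [-4.84 -0.09 -0.02] wz -0.03
```

View pics/b3.png

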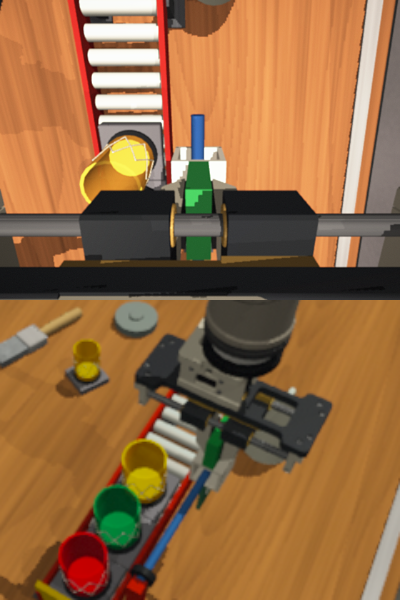

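The bar emerges from the tunnel at (197,130) in the upper picture, so the tag is threaded. Slide on, then creep to the collar.

```bash
python3 -m pendant '[-0.5,-0.01,0,0,0,0,1,-0.5,-0.01,0,0,0,0,1,-0.5,-0.01,0,0,0,0,1,-0.5,-0.01,0,0,0,0,1,-0.5,-0.01,0,0,0,0,1,-0.5,-0.01,0,0,0,0,1,-0.5,-0.01,0,0,0,0,1,-0.5,-0.01,0,0,0,0,1,-0.4,0,0,0,0,0,1,0,0,0,0,0,0,1,0,0,0,0,0,0,1]'|grep -E 'pos|cont'
python3 -m pendant '[0,0,0.1,0,0,0,1,0,0,0.1,0,0,0,1,0,0,0,0,0,0,1]'|grep -E 'pos|cont'
for i in 1 2 3 4; do python3 -m pendant '[-0.1,0,0,0,0,0,1,0,0,0,0,0,0,1]'|grep -E 'pos|cont'; done
```

```text
tool_pos: [672.7, -112.8, 213.2]
contact_force: [-0.4, 0.8, -2.4]
tool_pos: [672.4, -112.0, 206.5]
contact_force: [-1.0, -0.0, -2.3]
tool_pos: [672.5, -116.0, 207.4]
contact_force: [-0.3, -0.1, -2.0]
tool_pos: [672.3, -119.3, 207.4]
contact_force: [-0.0, -0.6, -2.0]
tool_pos: [672.1, -122.3, 207.3]
contact_force: [-0.1, 0.3, -0.6]
tool_pos: [672.0, -124.3, 207.4]
contact_force: [-0.3, 3.3, -2.2]
```

```bash
for i in 1 2 3; do python3 -m pendant '[0,0,0.05,0,0,0,1,0,0,0,0,0,0,1]'|grep -E 'pos|cont'; done; python3 -m pendant '[-0.07,0,0,0,0,0,1,0,0,0,0,0,0,1]'|grep -E 'pos|cont'
```

```text
tool_pos: [672.2, -124.4, 206.0]
contact_force: [-0.0, 3.7, 0.1]
tool_pos: [672.2, -124.4, 205.9]
contact_force: [-1.3, 3.9, 6.4]
tool_pos: [672.2, -124.4, 205.9]
contact_force: [-4.3, 4.5, 11.9]
tool_pos: [672.2, -124.5, 205.9]
contact_force: [-3.7, 11.3, 12.5]
```

Seated on the bar and against the collar. Ease the preload, release, lift clear, and inspect.

```bash
python3 -m pendant '[0,0,-0.09,0,0,0,1,0,0,0,0,0,0,1]'|grep -E 'pos|cont'
python3 -m pendant '[0,0,0,0,0,0,0.5,0,0,0,0,0,0,0.3,0,0,0,0,0,0,0,0,0,0,0,0,0,-0.3,0,0,0,0,0,0,-0.5,0,0,0,0,0,0,-0.5,0,0,-0.4,0,0,0,-0.5,0,0,-0.7,0,0,0,-0.5,0,0,-0.9,0,0,0,-0.5,0,0,-0.9,0,0,0,-0.5,0,0,-0.5,0,0,0,-0.5,0,0,0,0,0,0,-0.5]'
python3 -m pendant '[0.5,-0.9,0,0,0,0,-0.5,0.5,-0.9,0,0,0,0,-0.5,0.5,-0.9,0,0,0,0,-0.5,0.5,-0.9,0,0,0,0,-0.5,0.5,-0.9,0,0,0,0,-0.5,0.5,-0.9,0,0,0,0,-0.5,0.5,-0.9,0,0,0,0,-0.5,0.5,-0.9,0,0,0,0,-0.5,0,0,0,0,0,0,-0.5,0,0,0,0,0,0,-0.5]'|head -2
python3 - <<'E'
from h import *
t=capture("top"); s=capture("scene")
cv2.imwrite("pics/b4.png",np.vstack([cv2.resize(s,(560,420))[100:400],cv2.resize(t[70:250,100:460],(560,280))])[:,:,::-1])
for n,z in(("ruby",100),("green",105),("amber",113)):
  for l in pinpoint("top",f"glass_{n}_center")[:1]: print(n,np.round(l["location"]),l["score"],np.round(atz("top",l["location"],z)))
print(get_obs()["time"])
E
```

```text
tool_pos: [672.2, -124.5, 206.1]
contact_force: [-0.5, 10.2, 2.5]
time: 59.75
tool_pos: [672.7, -127.1, 311.5]
tcp_rot: [3.135, 0.002, 1.517]
contact_force: [-0.2, -0.4, -0.6]
grip_width: 68.7
finger_force: 0.0
time: 60.75
tool_pos: [462.6, 4.8, 307.6]
ruby [343. 164.] 0.97 [ 590. -133.  100.]
green [314. 160.] 0.43 [598. -68. 105.]
amber [189. 246.] 0.88 [409. 195. 113.]
61.0
```

View pics/b4.png

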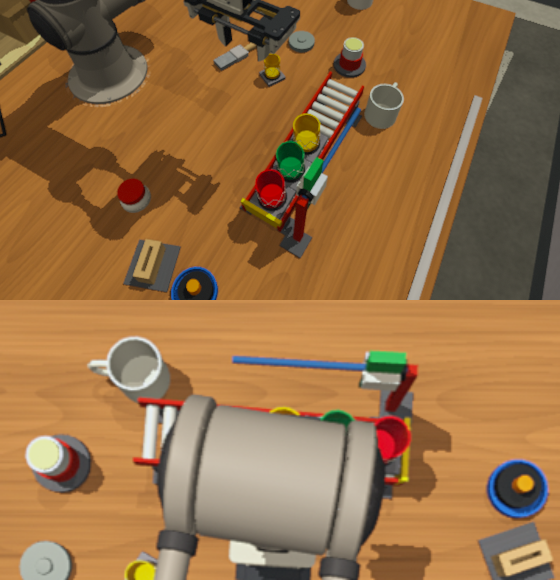

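The tag hangs upright at the collar at (313,185). The three tumblers queue at the stop, the cap is in the holder, and the bystanders are unmoved. Handing in.

```bash
python3 -c "
from plant import *
print(close_job())"
```

```text
the job is handed in; nothing more can be done
None
```

The job is handed in at about 61 s of robot time: the cap is knob up in the holder, the ruby, green and large amber tumblers are queued against the stop (no cobalt was present), and the tag hangs home at the collar; the judged result was not shown.

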